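# Raise the palette tray's handle and hold the tray over the shadow box

### The job

The white palette tray's carrying handle is folded down at one side: swing it up until it stands upright against its stop, with the tray still standing on the table, then lift the tray by the handle's wooden grip and carry it over to the black shadow box. Finish while still holding it by the grip, still and level over the middle of the box and a few centimetres clear above it, with the gripper alone carrying it. The loose wooden ball must never leave its round pocket in the tray, and the jars and the bottle stay where they are.

Things in the scene. Friction and masses are not known exactly. Their poses are not given: they have to be found in the camera images.
- tray: loose white plastic palette tray, 120 mm (its x) by 200 mm (its y), about 0.45 kg (varies), outer wall 16 mm high, with two end posts 42 mm high at y = +-98 mm that carry the handle's hinge (axis along the tray's y, at x = 0, 30 mm above the underside). Four shallow paint wells in the -y half, one round pocket holding the ball in the +y half. Origin: centre of the underside, z up; the centre of mass lies near the middle of the tray. It stands on the table.
- handle (a joint): angle in rad of the U-shaped bail handle hinged to the tray: 0 = folded flat towards the tray's -x side, 1.571 = upright over the tray, where it meets its stop. The hinge is stiff with friction (about 0.055 N m, so about 0.5 to 1 N at the grip moves it): the handle stays where it is left. It starts between 0.1 and 0.6 rad. Pushing hard against the stop would shove the tray.
- handle_grip (a point): middle of the handle's grip, a round wooden bar 16 mm in diameter and 100 mm long, parallel to the tray's y axis, 115 mm from the hinge axis, so that the upright grip is 145 mm above the tray's underside, over its centre. Steel wire 6 mm thick joins it to the side arms at y = +-107 mm. The tray hangs from it. This point is on the bar's axis.
- ball_center (a point): centre of the loose plain wooden ball, 32 mm in diameter, 15 g, lying in the tray's round pocket
- pocket (a point): where the ball's centre is when it rests in the middle of the pocket: at x = 0, y = +45 mm, 22 mm above the underside in the tray's frame. The pocket is round, 40 mm inside, its floor 6 mm above the underside and its rim 4 mm above that floor; the ball has about 9 mm of play each way and rolls over the rim if tipped some 40 degrees or jerked.
- shadow_box: black open wooden box frame with a sunken painted panel, fixed to the table, 160 mm (its x) by 200 mm (its y), 45 mm high, walls 16 mm thick. Origin: centre of the underside.
- sample_jar: bystander: round paint jar with white lid, 68 mm in diameter, 85 mm high. Origin: centre of the underside.
- pigment_jar: bystander: small round jar with black lid, 40 mm in diameter, 42 mm high. Origin: centre of the underside.
- ink_bottle: bystander: small dark green bottle with a black cap, 40 mm in diameter, 75 mm high. Origin: centre of the underside.

How it is judged:
By the outcome, as a careful person would: the job done as asked, in the order asked, and still so for the second after the job is handed in, while the arm keeps its last pose, push and grip.
It also fails if it takes over 58 s, if anything falls off the work surface, if the arm or the gripper's body presses on something with over 40 N, if the wrist force passes 120 N, or if a joint passes its speed limit or range.

### The arm

A 7-joint arm with a two-finger parallel gripper is mounted at the origin on the work surface. World frame = base frame: x ahead of the robot, y to its left, z up, the work surface at z = 0. Lengths are in m, angles in rad, forces in N, time in s.
With the tool pointing down it reaches from about 0.4 to 0.85 m from the base axis. Payload 4.4 kg.
Tool frame: the origin (TCP) lies at the very end of the fingers, on their centre line; the grasp point (between the pads) lies 19 mm behind it; z points along the fingers, y is the direction in which the jaws open and shut (so a half turn about z gives the same grasp; the last joint's range is limited). The gripper opens to 94 mm and grips with 3 to 60 N. Pads are 16 mm wide; open, the fingers measure 119 mm over their backs; the gripper's body (75 mm by 177 mm) begins 78 mm behind the grasp point.
Start: joints at [-1.295, 0.628, 0.038, 1.517, -0.027, 0.996, -0.02], TCP at [0.218, 0.612, 0.205] pointing down, gripper open.
Joint ranges: [-3.06, 3.06], [-0.37, 2.12], [-1.25, 1.32], [0.18, 2.47], [-1.1, 4.24], [0.23, 1.98], [-2.94, 2.94]. Speed limits (rad/s): [2.57, 2.57, 3.14, 3.14, 3.14, 3.14, 3.14].

### API

Orientations are given as a unit quaternion [w, x, y, z].
In Python, from plant import r gives the robot as it stands.
- The arm moves only by the shell command python3 -m jog 'ROWS'. ROWS is JSON, a list of rows, each a list of 7 numbers: the gripper's target within -1 to 1 (fully open at 1, half-way at 0, shut at -1), then the shift along the world's x, y, z in m, then the turn, a rotation vector about the world's x, y, z in rad. A call has 1 to 20 rows; each row shifts and turns the commanded pose from where the row before left it; what a row does not reach is not made up. A row lasts 1/8 s, in which the tool goes at most 62.5 mm and 10.7 degrees, less where a joint would pass 70% of its speed; a pose out of reach is approached as far as the arm can. A call is refused whole if a number of a shift passes 0.0625 or a number of a turn 0.188, either way. A call with a gripper value outside its range is refused whole. The fingers move at their own pace and stop on an object; the grip force is fixed at half the most. Time passes only in rows, so rows that do not move let the fingers close. It gives the time, the measured TCP pose, the force and the opening at its end, in the units of the state.
- r.observe(): the state, without advancing time (a new reading comes with each control period).
- r.read_camera(name): name is "side" or "top" or "wrist"; returns the picture (420x560x3 uint8, red, green, blue); there is no depth.
- r.camera_info(name): a dict with "intrinsics" (3x3 intrinsics, pixels), "R" (3x3) and "t" (3): a world point X has camera coordinates R X + t. Camera axes: x right, y down, z forward; pixel columns grow to the right and rows downward; lengths in m; the calibration is good to about 2 mm. The wrist camera is an equidistant fisheye: a pixel r from the principal point sees the ray r / f radians off the axis. A picture is of the moment at which its call begins: read the wrist's pose just before it. camera_info takes no time and is no camera call; for the wrist camera it gives the pose at the moment of the call.
- r.hand_in(): hands the job in, once; it reports no verdict.
The state is a dict: "clock": time; "joints": joint angles; "joint_vel": joint speeds; "effort": joint torques, N m; "position": TCP position; "eef_rot": TCP orientation; "wrist_force": force on the tool from outside, world axes, zero at the start; "wrist_torque": the same for the moment, N m; "width": finger opening in m.
Only numpy, scipy, OpenCV 4.12 (cv2) and the standard library are available. Lean on these libraries where they do the work, as an engineer would, in place of code of your own. Each camera call takes 0.05 s, during which the arm holds its last target.

## Working session

There is one attempt and no reset: what is moved stays moved. The work goes in short steps, Python scripts to look and compute and a shell command to move; the robot and the scene stay as the last step left them, time stands still between calls to the robot, and variables do not carry over. Pictures are saved under pics/ and viewed, and the job is handed in when it is done.

```bash
ls; mkdir -p pics
python3 - <<'E'
from plant import r
import cv2
for n in ("top","side","wrist"):
    i=r.camera_info(n); im=r.read_camera(n); cv2.imwrite(f"pics/{n}0.png",im[:,:,::-1]); print(n,i)
o=r.observe();print(o)
E
```

```text
pics
top {'intrinsics': array([[400.09749662,   0.        , 277.30261155],
       [  0.        , 400.09749662, 207.85532798],
       [  0.        ,   0.        ,   1.        ]]), 'R': array([[-0.02117121, -0.99961063,  0.01817598],
       [-0.98292181,  0.01748677, -0.18319095],
       [ 0.18280178, -0.02174394, -0.98290931]]), 't': array([-0.00859108,  0.59714518,  0.82214484])}
side {'intrinsics': array([[394.67215747,   0.        , 284.20800821],
       [  0.        , 394.67215747, 203.02844474],
       [  0.        ,   0.        ,   1.        ]]), 'R': array([[-0.84286381, -0.5379354 ,  0.01435625],
       [-0.38151332,  0.57853389, -0.7209342 ],
       [ 0.37951045, -0.61312645, -0.6928548 ]]), 't': array([0.48146614, 0.2952772 , 0.54485508])}
wrist {'intrinsics': array([[325.1922621 ,   0.        , 273.8998592 ],
       [  0.        , 325.1922621 , 213.70155592],
       [  0.        ,   0.        ,   1.        ]]), 'R': array([[ 0.33495504,  0.94223178, -0.00209676],
       [ 0.90849791, -0.32237121,  0.26591043],
       [ 0.24987332, -0.09097294, -0.96399546]]), 't': array([-0.64853226, -0.02835183,  0.39148675])}
{'clock': 0.15, 'joints': array([-1.29478488,  0.62911773,  0.03844334,  1.51807673, -0.02698169,
        0.99628057, -0.02001042]), 'joint_vel': array([-7.03403693e-05, -6.29930041e-04,  3.98306503e-04, -3.38024479e-03,
       -4.99557383e-05, -5.65873549e-04, -9.82308856e-04]), 'effort': array([ 9.35609532e-04, -5.50084877e+01,  1.14475396e+00, -1.86817199e+01,
       -5.21660596e-02,  2.08988646e-02,  1.25987372e-04]), 'position': array([0.21768954, 0.61196675, 0.20479529]), 'eef_rot': array([-1.08227033e-04,  1.70072434e-01,  9.85431328e-01, -6.73708501e-04]), 'wrist_force': array([-0.2595016 , -0.39059032, -0.33081358]), 'wrist_torque': array([-0.03417239,  0.00030677, -0.0281878 ]), 'width': 0.09390439080303307}
```

View pics/top0.png

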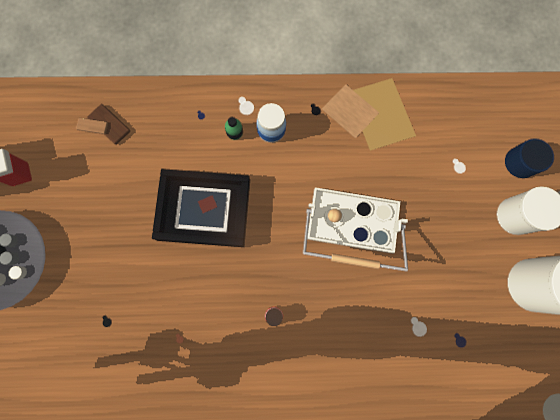

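View pics/side0.png

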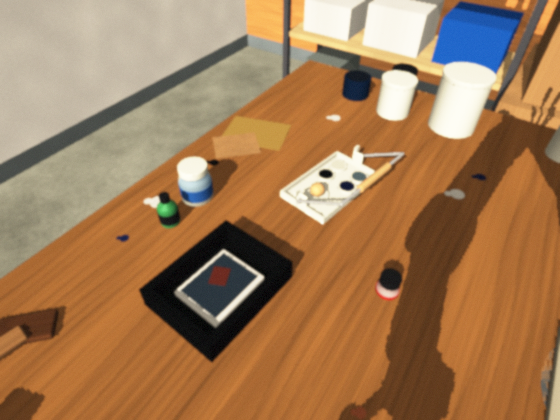

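View pics/wrist0.png

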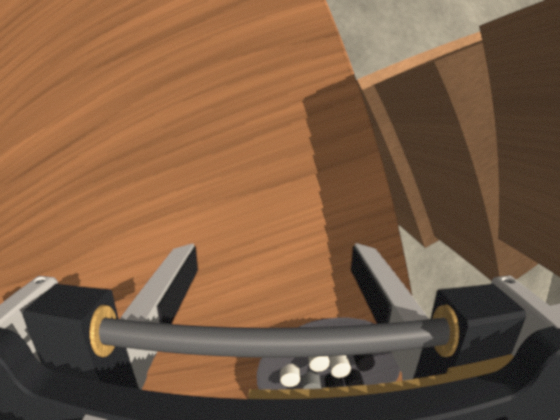

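Run:
```python
import cv2
a=cv2.imread("pics/top0.png");cv2.imwrite("pics/top0z.png",cv2.resize(a[170:290,290:450],None,fx=5,fy=5,interpolation=cv2.INTER_CUBIC))
a=cv2.imread("pics/side0.png");cv2.imwrite("pics/side0z.png",cv2.resize(a[135:235,270:410],None,fx=5.5,fy=5.5,interpolation=cv2.INTER_CUBIC))
a=cv2.imread("pics/top0.png");cv2.imwrite("pics/top0b.png",cv2.resize(a[160:255,145:280],None,fx=5.5,fy=5.5,interpolation=cv2.INTER_CUBIC))
```

```text
(no output)
```

View pics/top0z.png

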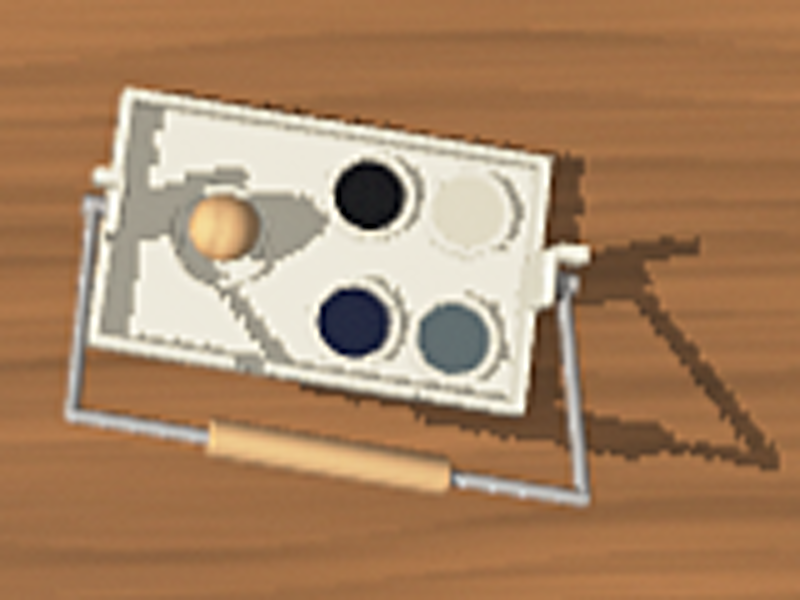

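View pics/side0z.png

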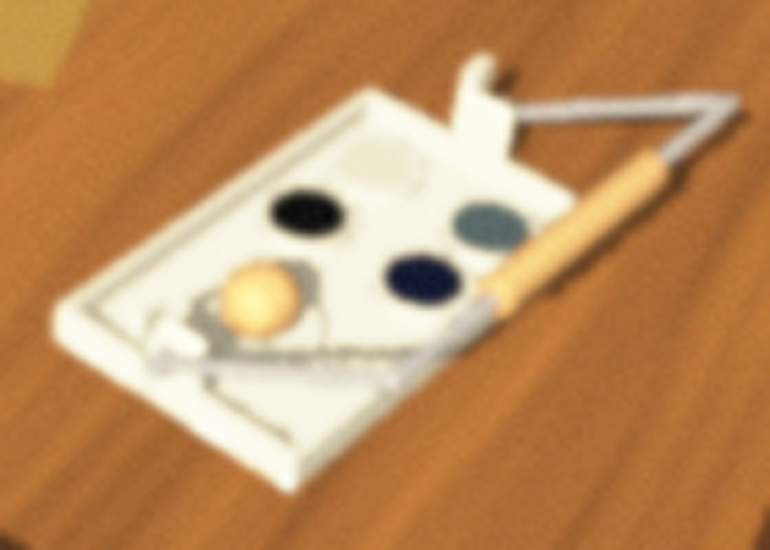

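View pics/top0b.png

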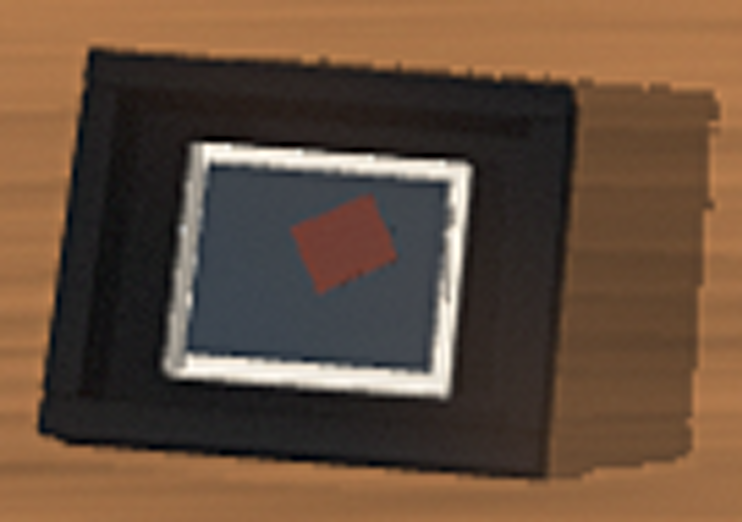

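```bash
cat > h.py <<'E'
import numpy as np, cv2
from plant import r
def cams(n):
    i=r.camera_info(n); return i["intrinsics"],np.array(i["R"]),np.array(i["t"])
def proj(n,X):
    K,R,t=cams(n); c=np.atleast_2d(X)@R.T+t; return c[:,:2]/c[:,2:]@K[:2,:2].T+K[:2,2]
def atz(n,uv,z):
    K,R,t=cams(n); d=R.T@np.linalg.solve(K,[uv[0],uv[1],1]); C=-R.T@t; return C+d*(z-C[2])/d[2]
def zp(p,f,ox,oy): return np.array([(p[0]+.5)/f-.5+ox,(p[1]+.5)/f-.5+oy])
E
python3 - <<'E'
from h import *
from scipy.optimize import least_squares
T=lambda x,y:zp((x,y),5,290,170); S=lambda x,y:zp((x,y),5.5,270,135); B=lambda x,y:zp((x,y),5.5,145,160)
print("rim",[atz("top",T(*p),.016).round(4) for p in [(127,90),(552,155),(525,412),(92,345)]])
def W(q,P):
    x,y,a=q[:3]; c,s=np.cos(a),np.sin(a); P=np.array(P); return np.array([x+c*P[0]-s*P[1],y+s*P[0]+c*P[1],P[2]])
obs=[("top",T(127,90),(.06,.1,.016)),("top",T(552,155),(.06,-.1,.016)),("top",T(525,412),(-.06,-.1,.016)),("top",T(92,345),(-.06,.1,.016)),
("side",S(370,88),(.06,-.1,.016)),("side",S(53,308),(.06,.1,.016)),("side",S(292,492),(-.06,.1,0))]
ho=[("top",T(210,437),.05),("top",T(450,475),-.05),("side",S(662,165),-.05),("side",S(495,302),.05)]
def res(q):
    o=[proj(n,W(q,P))[0]-uv for n,uv,P in obs]
    o+=[proj(n,W(q,(-.115*np.cos(q[3]),y,.03+.115*np.sin(q[3]))))[0]-uv for n,uv,y in ho]
    return np.array(o).ravel()
s=least_squares(res,[.5,-.1,0,.3]);q=s.x;print(q);print(res(q).reshape(-1,2).round(1).tolist())
print("grip",W(q,(-.115*np.cos(q[3]),0,.03+.115*np.sin(q[3]))))
print("ball",atz("top",T(223,228),.022),atz("side",S(260,298),.022),"pocket",W(q,(0,.045,.022)))
print("box",[atz("top",B(*p),.045).round(4) for p in [(90,50),(577,88),(547,478),(42,435)]])
print("boxside",[atz("side",p,.045).round(4) for p in [(228,222),(293,268),(142,290)]])
print(r.observe()["clock"])
E
```

```text
rim [array([ 0.6504, -0.1095,  0.016 ]), array([ 0.6162, -0.3053,  0.016 ]), array([ 0.4981, -0.2839,  0.016 ]), array([ 0.5322, -0.0891,  0.016 ])]
[ 0.5743914  -0.19639379 -0.17745456  0.51481013]
[[-0.4, -0.3], [0.0, 0.2], [0.2, 0.2], [-0.8, -0.4], [-0.2, -0.4], [0.9, -0.4], [0.6, -0.6], [-0.1, 0.4], [-0.3, 0.4], [-1.6, 0.4], [0.5, -0.7]]
grip [ 0.47586885 -0.17872466  0.0866225 ]
ball [ 0.58374561 -0.15008853  0.022     ] [ 0.58460619 -0.1501206   0.022     ] pocket [ 0.58233501 -0.15210046  0.022     ]
box [array([0.693 , 0.2392, 0.045 ]), array([0.6737, 0.0405, 0.045 ]), array([0.5145, 0.0537, 0.045 ]), array([0.5354, 0.2531, 0.045 ])]
boxside [array([0.6669, 0.0468, 0.045 ]), array([0.5094, 0.0705, 0.045 ]), array([0.6882, 0.2389, 0.045 ])]
0.15
```

```bash
python3 -m jog '[[-0.3,0.031,-0.035,0,0,0,-0.0704],[-0.3,0.031,-0.035,0,0,0,-0.0704],[-0.3,0.031,-0.035,0,0,0,-0.0704],[-0.3,0.031,-0.035,0,0,0,-0.0704],[-0.3,0.031,-0.035,0,0,0,-0.0704],[-0.3,0.031,-0.035,0,0,0,-0.0704],[-0.3,0.031,-0.035,0,0,0,-0.0704],[-0.3,0.031,-0.035,0,0,0,-0.0704],[-0.3,0.031,-0.035,0,0,0,-0.0704],[-0.3,-0.0045,-0.0436,0,0,0,-0.0704],[-0.3,-0.0045,-0.0436,0,0,0,-0.0704],[-0.3,-0.0045,-0.0436,0,0,0,-0.0704],[-0.3,-0.0045,-0.0436,0,0,0,-0.0704],[-0.3,-0.0045,-0.0436,0,0,0,-0.0704],[-0.3,-0.0045,-0.0436,0,0,0,-0.0704],[-0.3,-0.0045,-0.0436,0,0,0,-0.0704],[-0.3,-0.0045,-0.0436,0,0,0,-0.0704],[-0.3,-0.0045,-0.0436,0,0,0,-0.0704],[-0.3,-0.0045,-0.0436,0,0,0,-0.0704],[-0.3,-0.0045,-0.0436,0,0,0,-0.0704]]'
python3 - <<'E'
from plant import r
o=r.observe();print(o["joints"].round(3))
E
```

```text
clock: 2.65
position: [0.4471, -0.1834, 0.2054]
eef_rot: [-0.0, 0.768, 0.64, 0.0]
wrist_force: [-0.7, 0.0, 0.5]
width: 0.0331
[-0.005  0.426  0.472  1.978 -0.266  0.797  0.437]
```

```bash
python3 -m jog '[[-0.3,-0.001,0.002,-0.014,-0.0212,-0.1181,0],[-0.3,-0.001,0.002,-0.014,-0.0212,-0.1181,0],[-0.3,-0.001,0.002,-0.014,-0.0212,-0.1181,0],[-0.3,-0.001,0.002,-0.014,-0.0212,-0.1181,0],[-0.3,0,0.002,-0.015,-0.0212,-0.1181,0],[-0.3,0,0,0,0,0,0]]'
python3 - <<'E'
from h import *
from scipy.spatial.transform import Rotation as Ro
o=r.observe();print(o["joints"].round(3)); w,x,y,z=o["eef_rot"];print(Ro.from_quat([x,y,z,w]).as_matrix().round(3))
for n in("top","side","wrist"): cv2.imwrite(f"pics/{n}1.png",r.read_camera(n)[:,:,::-1])
E
```

```text
clock: 3.4
position: [0.4603, -0.1777, 0.1998]
eef_rot: [0.148, 0.745, 0.631, 0.156]
wrist_force: [-0.1, 0.2, 0.2]
width: 0.0328
[ 0.297  0.287  0.166  2.344 -1.099  0.233  1.327]
[[ 0.154  0.895  0.42 ]
 [ 0.987 -0.159 -0.024]
 [ 0.045  0.418 -0.907]]
```

```bash
cat >> h.py <<'E'
from scipy.spatial.transform import Rotation as Ro
def toolR():
    w,x,y,z=r.observe()["eef_rot"]; return Ro.from_quat([x,y,z,w])
def toTarget(yaw):  # rotvec taking the tool to vertical, tool y along tray x at this yaw
    c,s=np.cos(yaw),np.sin(yaw)
    Y=np.array([c,s,0]);Z=np.array([0,0,-1.]);X=np.cross(Y,Z)
    return (Ro.from_matrix(np.c_[X,Y,Z])*toolR().inv()).as_rotvec()
E
python3 - <<'E'
from h import *
print(toTarget(-.1775), r.observe()["position"])
E
```

```text
[ 0.02658616  0.43171053 -0.01448672] [ 0.46124491 -0.17651385  0.19898926]
```

View pics/side1.png

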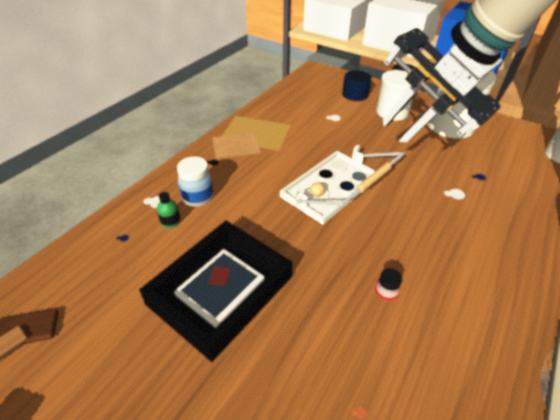

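View pics/wrist1.png

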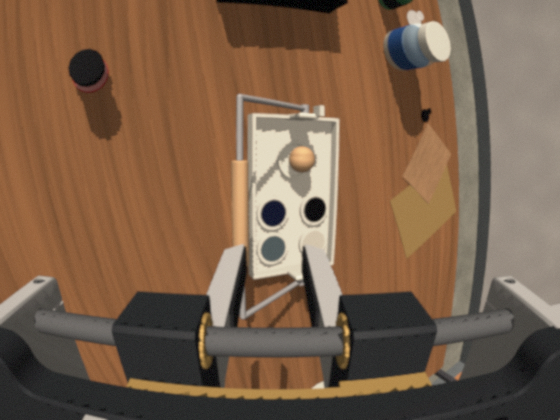

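```bash
python3 -m jog '[[-0.3,0.004,-0.0005,0,0.0066,0.108,-0.0036],[-0.3,0.004,-0.0005,0,0.0066,0.108,-0.0036],[-0.3,0.004,-0.0005,0,0.0066,0.108,-0.0036],[-0.3,0.003,-0.0005,0,0.0066,0.108,-0.0036],[-0.3,0,0,0,0,0,0]]'
python3 - <<'E'
from h import *
o=r.observe();print(o["joints"].round(3),toTarget(-.1775), o["position"])
E
```

```text
clock: 4.18
position: [0.4807, -0.1745, 0.1979]
eef_rot: [0.011, 0.764, 0.645, 0.017]
wrist_force: [0.3, 0.1, 0.5]
width: 0.0327
[-0.146  0.497  0.662  1.955 -0.453  0.8    0.603] [-0.00532864  0.04022181 -0.008875  ] [ 0.48065183 -0.1745108   0.19791961]
```

```bash
python3 -m jog '[[-0.3,-0.0012,-0.001,-0.014,-0.0013,0.01,-0.0022],[-0.3,-0.0012,-0.001,-0.014,-0.0013,0.01,-0.0022],[-0.3,-0.0012,-0.001,-0.014,-0.0013,0.01,-0.0022],[-0.3,-0.0012,-0.001,-0.014,-0.0013,0.01,-0.0022],[-0.3,0,0,-0.014,0,0,0],[-0.3,0,0,0,0,0,0]]'
python3 - <<'E'
from h import *
o=r.observe();print(o["joints"].round(3),toTarget(-.1775), o["position"])
for n in("top","side","wrist"): cv2.imwrite(f"pics/{n}2.png",r.read_camera(n)[:,:,::-1])
E
```

```text
clock: 4.92
position: [0.4723, -0.1794, 0.1276]
eef_rot: [-0.002, 0.768, 0.64, 0.0]
wrist_force: [0.4, -0.1, 0.5]
width: 0.0328
[-0.08   0.609  0.589  2.004 -0.529  0.686  0.665] [-0.00328504 -0.00196899  0.00466172] [ 0.47231958 -0.17937267  0.12755419]
```

View pics/side2.png

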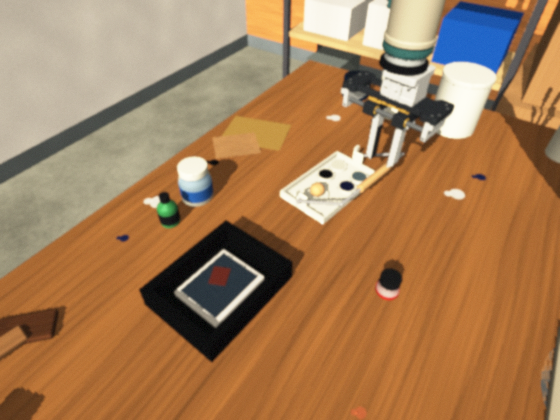

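View pics/wrist2.png

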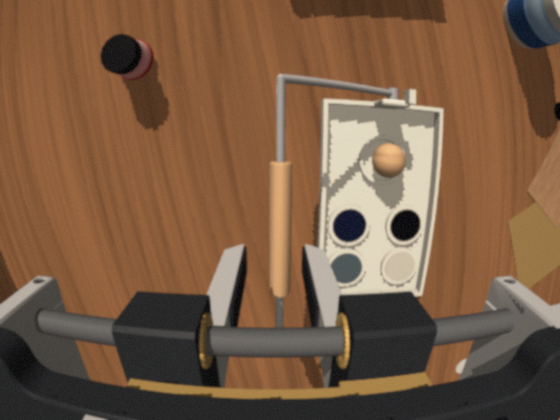

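```bash
python3 -m jog '[[-0.3,0.001,0,-0.012,0,0,0],[-0.3,0.001,0,-0.012,0,0,0],[-0.3,0.001,0,-0.012,0,0,0],[-0.3,0,0,-0.012,0,0,0],[-0.3,0,0,-0.012,0,0,0],[-0.3,0,0,0,0,0,0]]'
python3 - <<'E'
from h import *
o=r.observe();print(o["joints"].round(3),toTarget(-.1775), o["position"],o["wrist_force"])
for n in("side","wrist"): cv2.imwrite(f"pics/{n}3.png",r.read_camera(n)[:,:,::-1])
a=cv2.imread("pics/side3.png");cv2.imwrite("pics/side3z.png",cv2.resize(a[75:235,270:470],None,fx=3.7,fy=3.7,interpolation=cv2.INTER_CUBIC))
E
```

```text
clock: 5.82
position: [0.4754, -0.1794, 0.0677]
eef_rot: [-0.002, 0.768, 0.64, 0.0]
wrist_force: [0.6, 0.3, 0.5]
width: 0.0329
[-0.014  0.7    0.492  2.037 -0.619  0.556  0.738] [-0.00321168 -0.00171251  0.00450863] [ 0.47541264 -0.17941257  0.06769834] [0.59093092 0.30702631 0.48524733]
```

View pics/side3z.png

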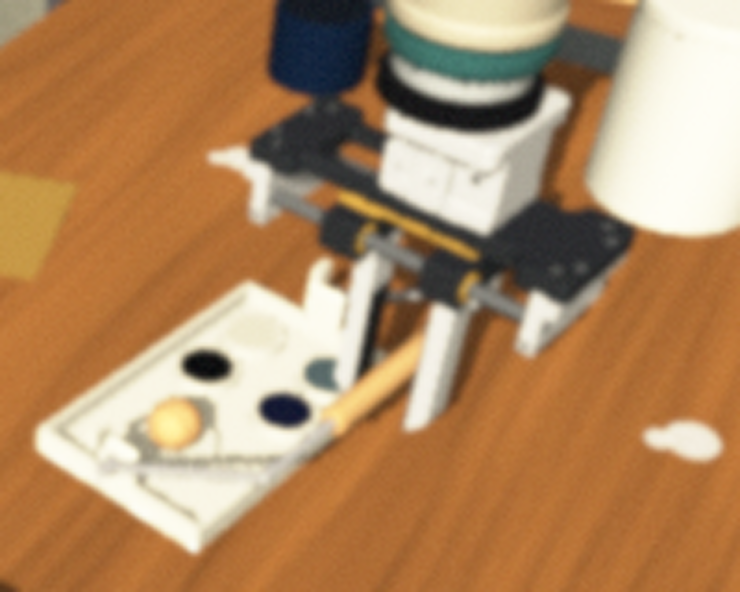

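View pics/wrist3.png

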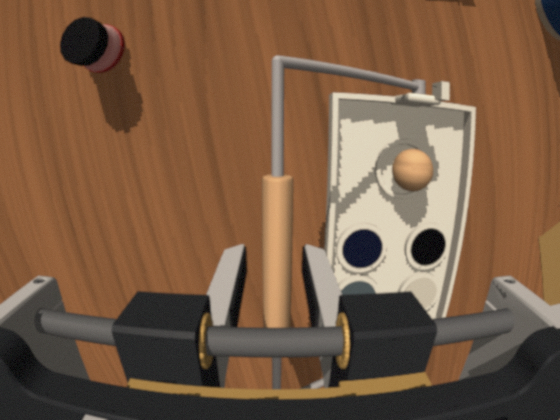

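```bash
python3 -m jog '[[-0.3,0.004,-0.0007,0,0,0,0],[-0.3,0.004,-0.0007,0,0,0,0],[-0.3,0.004,-0.0007,0.006,0,0,0],[-0.3,0.004,-0.0007,0.006,0,0,0],[-0.3,0.004,-0.0007,0.006,0,0,0],[-0.3,0.0054,-0.001,0.0055,0,0,0],[-0.3,0.0054,-0.001,0.0055,0,0,0],[-0.3,0.0054,-0.001,0.0055,0,0,0],[-0.3,0,0,0,0,0,0]]'
python3 - <<'E'
from h import *
o=r.observe();print(o["joints"].round(3),toTarget(-.1775), o["position"],o["wrist_force"])
for n in("side","wrist","top"): cv2.imwrite(f"pics/{n}4.png",r.read_camera(n)[:,:,::-1])
a=cv2.imread("pics/side4.png");cv2.imwrite("pics/side4z.png",cv2.resize(a[75:235,270:470],None,fx=3.7,fy=3.7,interpolation=cv2.INTER_CUBIC))
a=cv2.imread("pics/top4.png");cv2.imwrite("pics/top4z.png",cv2.resize(a[170:290,290:450],None,fx=5,fy=5,interpolation=cv2.INTER_CUBIC))
E
```

```text
clock: 7.05
position: [0.5139, -0.1866, 0.1038]
eef_rot: [0.0, 0.768, 0.64, 0.001]
wrist_force: [-1.4, 0.4, 1.1]
width: 0.033
[-0.058  0.689  0.561  1.917 -0.561  0.694  0.661] [-0.00133255  0.00264777  0.00395695] [ 0.51385625 -0.18661584  0.10378581] [-1.36632341  0.39526674  1.06796582]
```

View pics/side4z.png

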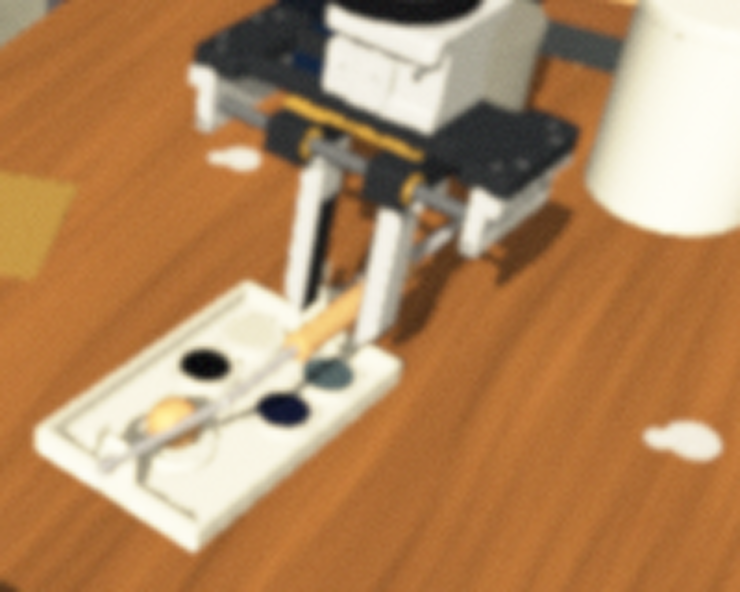

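View pics/wrist4.png

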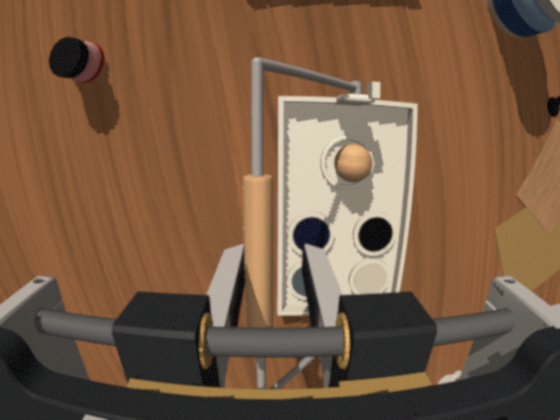

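View pics/top4z.png

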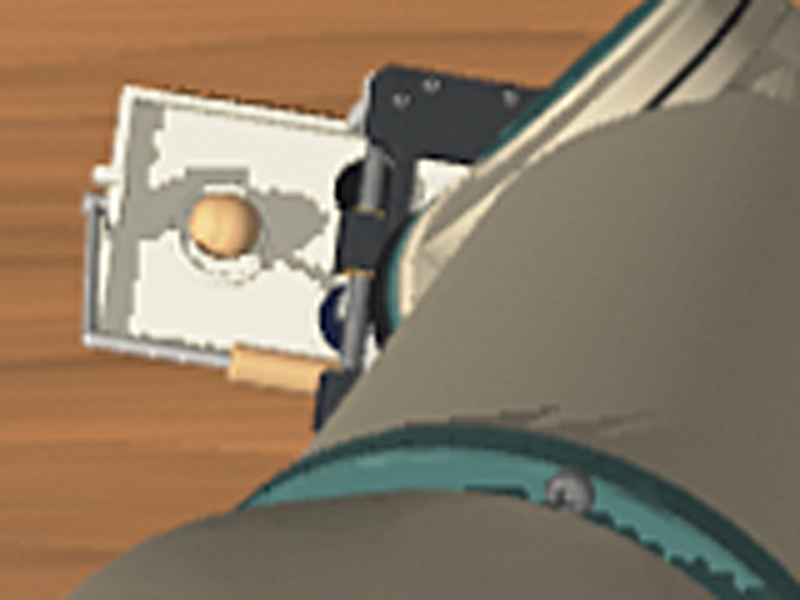

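```bash
python3 -m jog '[[-0.3,0.0058,-0.001,0.0034,0,0,0],[-0.3,0.0058,-0.001,0.0034,0,0,0],[-0.3,0.0058,-0.001,0.0034,0,0,0],[-0.3,0.007,-0.0013,0.0028,0,0,0],[-0.3,0.007,-0.0013,0.0028,0,0,0],[-0.3,0.007,-0.0013,0.0028,0,0,0],[-0.3,0.0055,-0.001,0.001,0,0,0],[-0.3,0.0055,-0.001,0.001,0,0,0],[-0.3,0.0055,-0.001,0.001,0,0,0],[-0.3,0,0,0,0,0,0]]'
python3 - <<'E'
from h import *
o=r.observe();print(o["joints"].round(3),toTarget(-.1775), o["position"],o["wrist_force"])
for n in("side","wrist"): cv2.imwrite(f"pics/{n}5.png",r.read_camera(n)[:,:,::-1])
a=cv2.imread("pics/side5.png");cv2.imwrite("pics/side5z.png",cv2.resize(a[75:235,270:470],None,fx=3.7,fy=3.7,interpolation=cv2.INTER_CUBIC))
E
```

```text
clock: 8.45
position: [0.568, -0.1962, 0.1248]
eef_rot: [-0.001, 0.768, 0.64, 0.001]
wrist_force: [-0.1, -0.3, 0.1]
width: 0.0325
[-0.067  0.729  0.59   1.75  -0.531  0.828  0.593] [-0.0020897   0.00093691  0.00395139] [ 0.56795543 -0.19619056  0.12483141] [-0.14072661 -0.3314352   0.08863475]
```

View pics/side5z.png

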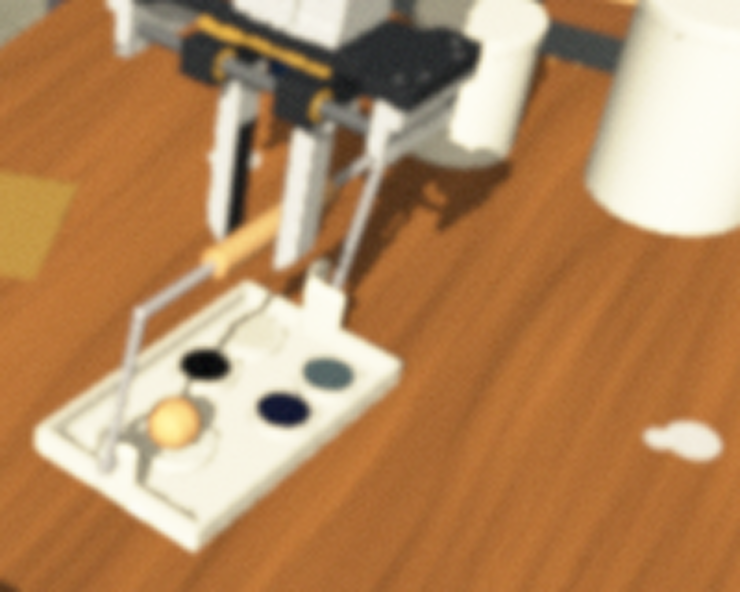

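View pics/wrist5.png

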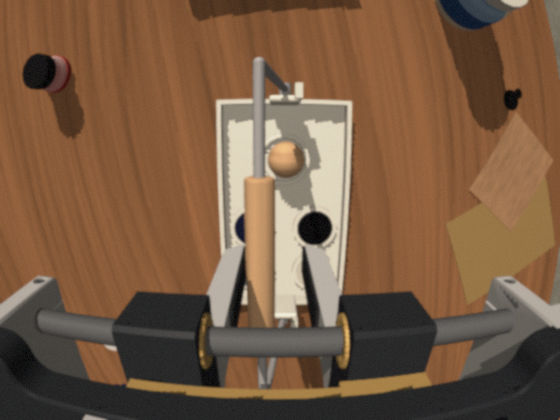

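```bash
python3 -m jog '[[-0.3,0.003,-0.0005,0.0003,0,0,0],[-0.3,0.003,-0.0005,0.0003,0,0,0],[-0.3,0.003,-0.0005,0,0,0,0],[-0.3,0.002,-0.0004,0,0,0,0],[-0.3,0,0,0,0,0,0]]'; python3 -m jog '[[-0.3,0.001,-0.0002,0,0,0,0],[-0.3,0,0,0,0,0,0]]';python3 -m jog '[[-0.3,0.001,-0.0002,0,0,0,0],[-0.3,0,0,0,0,0,0]]'
```

```text
clock: 9.18
position: [0.5786, -0.198, 0.1254]
eef_rot: [-0.001, 0.768, 0.64, 0.001]
wrist_force: [-0.0, 0.3, 0.7]
width: 0.0325
clock: 9.43
position: [0.5793, -0.1981, 0.1254]
eef_rot: [-0.001, 0.768, 0.64, 0.001]
wrist_force: [-0.2, 0.1, -0.2]
width: 0.0328
clock: 9.68
position: [0.5804, -0.1983, 0.1254]
eef_rot: [-0.001, 0.768, 0.64, 0.001]
wrist_force: [-0.2, -0.7, -0.3]
width: 0.0326
```

```bash
for i in 1 2; do python3 -m jog '[[-0.3,0.001,-0.0002,0,0,0,0],[-0.3,0,0,0,0,0,0]]'; done
python3 - <<'E'
from h import *
f=[]
for n in("side","wrist","top"): cv2.imwrite(f"pics/{n}6.png",r.read_camera(n)[:,:,::-1]); f.append(r.observe()["wrist_force"].round(2))
print(f)
a=cv2.imread("pics/side6.png");cv2.imwrite("pics/side6z.png",cv2.resize(a[75:235,270:470],None,fx=3.7,fy=3.7,interpolation=cv2.INTER_CUBIC))
E
```

```text
clock: 9.93
position: [0.5814, -0.1985, 0.1254]
eef_rot: [-0.001, 0.768, 0.64, 0.001]
wrist_force: [-0.4, 0.6, 0.7]
width: 0.0327
clock: 10.18
position: [0.5824, -0.1988, 0.1254]
eef_rot: [-0.001, 0.768, 0.64, 0.001]
wrist_force: [0.2, -0.2, 0.2]
width: 0.0326
[array([ 0.62, -0.63,  0.34]), array([ 0.52, -0.65,  1.08]), array([-0.09, -0.97,  0.23])]
```

View pics/side6z.png

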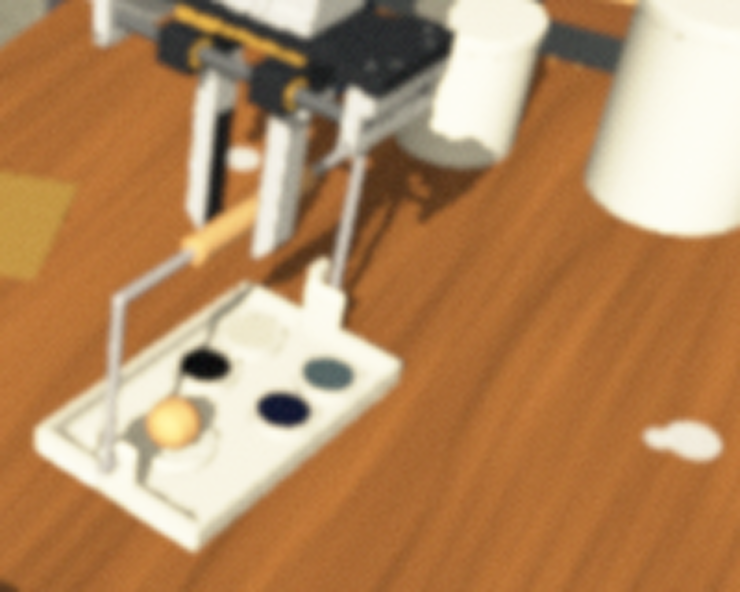

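View pics/wrist6.png

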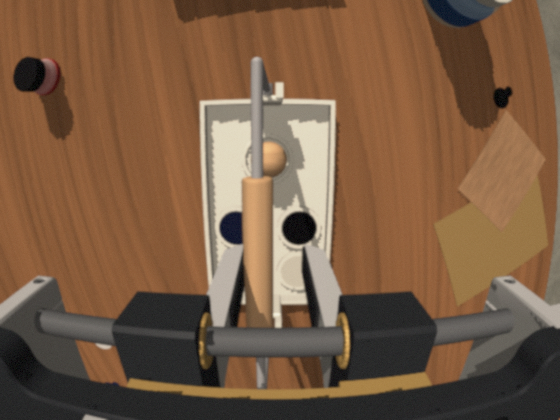

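Run:
```python
from h import *
q=[.5744,-.1964,-.1775]
def W(P):
    x,y,a=q; c,s=np.cos(a),np.sin(a); return np.array([x+c*P[0]-s*P[1],y+s*P[0]+c*P[1],P[2]])
z=lambda p:((p-[270,75]+.5)*3.7-.5).round(0)
for th in (1.3,1.4,1.45,1.5,1.571,1.62):
    P=[(-.115*np.cos(th),y,.03+.115*np.sin(th)) for y in (.107,.05)]
    print(th,[z(proj("side",W(p))[0]) for p in P])
print(z(proj("side",W((-.06,.1,0)))[0]),z(proj("side",W((.06,.1,.016)))[0]),z(proj("side",W((0,.107,.03)))[0]))
```

```text
1.3 [array([167., 331.]), array([238., 280.])]
1.4 [array([149., 317.]), array([221., 267.])]
1.45 [array([140., 310.]), array([212., 261.])]
1.5 [array([132., 305.]), array([204., 256.])]
1.571 [array([119., 297.]), array([191., 249.])]
1.62 [array([111., 293.]), array([183., 245.])]
[198. 551.] [ 39. 428.] [110. 465.]
```

```bash
for i in 1 2; do python3 -m jog '[[-0.3,0.001,-0.0002,0,0,0,0],[-0.3,0,0,0,0,0,0]]'
python3 - <<'E'
from plant import r
f=[]
for i in range(4): r.read_camera("side"); f.append(r.observe()["wrist_force"])
print("mean",sum(f)/4)
E
done
```

```text
clock: 10.58
position: [0.5834, -0.1989, 0.1254]
eef_rot: [-0.001, 0.768, 0.64, 0.001]
wrist_force: [-1.1, 0.9, -0.2]
width: 0.033
mean [-0.20626135  0.21534548  0.49719323]
clock: 11.02
position: [0.5844, -0.1991, 0.1254]
eef_rot: [-0.001, 0.768, 0.64, 0.001]
wrist_force: [-0.7, -0.0, -0.4]
width: 0.0331
mean [-0.11028863 -0.05568189  0.20591157]
```

Run:
```python
from h import *
for n in("side","wrist"): cv2.imwrite(f"pics/{n}7.png",r.read_camera(n)[:,:,::-1])
a=cv2.imread("pics/side7.png");b=cv2.imread("pics/side6.png");c=cv2.imread("pics/side0.png")
f=lambda a:cv2.resize(a[115:235,270:370],None,fx=4,fy=4.6,interpolation=cv2.INTER_CUBIC)
cv2.imwrite("pics/side7z.png",np.hstack([f(b),f(a)]))
g=lambda x:cv2.cvtColor(x,cv2.COLOR_BGR2GRAY).astype(np.float32)
# tray shift by template: front corner region
for nm,(y0,y1,x0,x1) in {"front":(195,228,275,340),"rearpost":(142,170,350,366),"ball":(172,204,303,332),"grip":(125,160,318,345)}.items():
    for nm2,ref in (("6",b),("0",c)):
        t=g(ref)[y0:y1,x0:x1]; s=g(a)[y0:y1,x0:x1]
        print(nm,nm2,cv2.phaseCorrelate(t,s,cv2.createHanningWindow(t.shape[::-1],cv2.CV_32F)))
```

```text
front 6 ((-0.03935023248132552, 0.09080868569396117), 0.9812774555182752)
front 0 ((-0.11651192867316951, -0.27337994443874436), 0.8726925158206328)
rearpost 6 ((0.10366372040532212, -0.21428228863346988), 0.9616125047206878)
rearpost 0 ((0.43734546436783184, 0.07097995261601575), 0.8263053697844346)
ball 6 ((-0.3314821082502757, 0.022063118199504572), 0.9843025922775268)
ball 0 ((-0.10084187569026959, -0.07360285605329508), 0.9375056882699331)
grip 6 ((-0.15945266068726305, -0.4240251180032786), 1.1474434355649439)
grip 0 ((0.1557514861434246, 0.3318499778768178), 0.6434155300320912)
```

View pics/side7z.png

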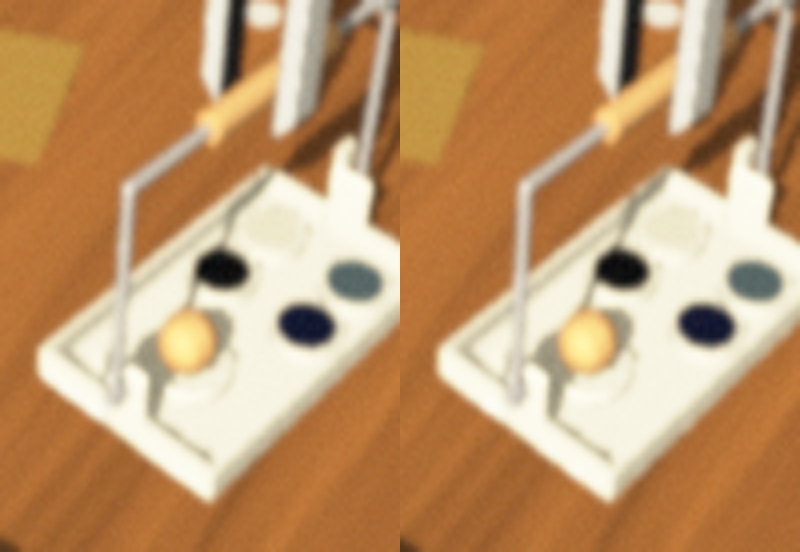

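```bash
for i in 1 2 ; do python3 -m jog '[[-0.3,0.001,-0.0002,0,0,0,0],[-0.3,0,0,0,0,0,0]]'
python3 - <<'E'
from h import *
f=[]
for i in range(4): im=r.read_camera("side"); f.append(r.observe()["wrist_force"])
print("mean",sum(f)/4)
g=lambda x:cv2.cvtColor(x,cv2.COLOR_BGR2GRAY).astype(np.float32)
b=cv2.imread("pics/side6.png");a=im[:,:,::-1].copy();cv2.imwrite("pics/side8.png",a)
for nm,(y0,y1,x0,x1) in {"front":(195,228,275,340),"ball":(172,204,303,332),"wire":(142,182,290,312),"grip":(135,160,305,335)}.items():
    t=g(b)[y0:y1,x0:x1]; s=g(a)[y0:y1,x0:x1]
    print(nm,np.round(cv2.phaseCorrelate(t,s,cv2.createHanningWindow(t.shape[::-1],cv2.CV_32F))[0],2))
E
done
```

```text
clock: 11.58
position: [0.5848, -0.1992, 0.1254]
eef_rot: [-0.001, 0.768, 0.64, 0.001]
wrist_force: [-1.3, 0.6, 1.1]
width: 0.033
mean [-2.23256742  0.56427395  1.39765066]
front [-0.06  0.14]
ball [-0.38 -0.1 ]
wire [-1.23 -0.05]
grip [-0.73 -0.13]
clock: 12.02
position: [0.5861, -0.1995, 0.1255]
eef_rot: [-0.001, 0.768, 0.64, 0.001]
wrist_force: [-3.4, 0.6, 2.5]
width: 0.0329
mean [-2.62142052  0.7869579   2.71909264]
front [-0.01 -0.11]
ball [-0.42 -0.08]
wire [-1.87 -0.23]
grip [-1.13 -0.12]
```

```bash
python3 -m jog '[[-0.3,-0.003,0.0005,0,0,0,0],[-0.3,-0.0034,0.0006,0,0,0,0],[-0.3,-0.0033,0.0006,0,0,0,0],[-0.3,0,0,0,0,0,0]]'
python3 - <<'E'
from h import *
f=[]
for i in range(3): im=r.read_camera("side"); f.append(r.observe()["wrist_force"])
cv2.imwrite("pics/side9.png",im[:,:,::-1]);cv2.imwrite("pics/wrist9.png",r.read_camera("wrist")[:,:,::-1])
print("mean",sum(f)/3)
g=lambda x:cv2.cvtColor(x,cv2.COLOR_BGR2GRAY).astype(np.float32)
b=cv2.imread("pics/side6.png");a=im[:,:,::-1].copy()
for nm,(y0,y1,x0,x1) in {"front":(195,228,275,340),"ball":(172,204,303,332),"wire":(142,182,290,312),"grip":(135,160,305,335)}.items():
    t=g(b)[y0:y1,x0:x1]; s=g(a)[y0:y1,x0:x1]
    print(nm,np.round(cv2.phaseCorrelate(t,s,cv2.createHanningWindow(t.shape[::-1],cv2.CV_32F))[0],2))
E
```

```text
clock: 12.72
position: [0.5766, -0.1978, 0.1255]
eef_rot: [-0.001, 0.768, 0.64, 0.001]
wrist_force: [-0.5, -1.2, 0.3]
width: 0.0325
mean [ 0.04117756 -0.36977141  0.27852074]
front [-0.09 -0.1 ]
ball [-0.5 -0. ]
wire [-1.19 -0.18]
grip [-1.04 -0.01]
```

View pics/wrist9.png

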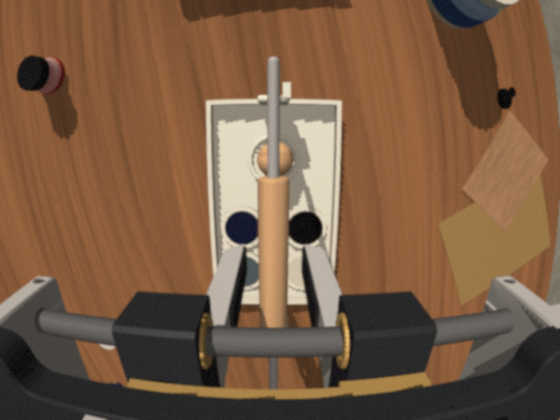

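```bash
python3 -m jog '[[-0.5,0,0,0,0,0,0],[-0.7,0,0,0,0,0,0],[-0.8,0,0,0,0,0,0],[-1,0,0,0,0,0,0],[-1,0,0,0,0,0,0],[-1,0,0,0,0,0,0]]'
python3 - <<'E'
from h import *
print(r.observe()["wrist_force"],r.observe()["wrist_torque"])
cv2.imwrite("pics/wrist10.png",r.read_camera("wrist")[:,:,::-1])
E
```

```text
clock: 13.68
position: [0.5764, -0.1978, 0.1254]
eef_rot: [-0.001, 0.768, 0.64, 0.001]
wrist_force: [-0.6, 0.9, 0.0]
width: 0.0153
[-0.58610699  0.91258288  0.04400066] [-0.00537343  0.28401401  0.0229644 ]
```

View pics/wrist10.png

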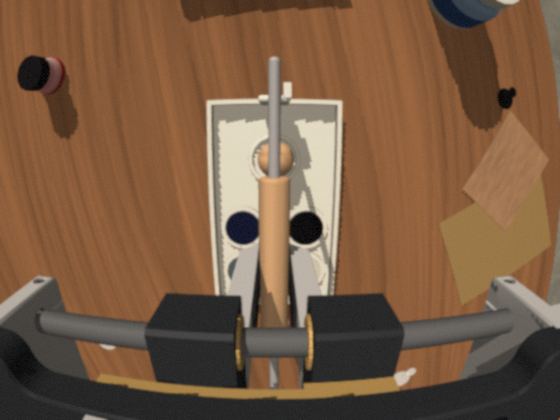

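```bash
python3 -m jog '[[-1,0,0,0.002,0,0,0],[-1,0,0,0.003,0,0,0],[-1,0,0,0.005,0,0,0],[-1,0,0,0.006,0,0,0],[-1,0,0,0.006,0,0,0],[-1,0,0,0.005,0,0,0],[-1,0,0,0.003,0,0,0],[-1,0,0,0,0,0,0],[-1,0,0,0,0,0,0]]'
python3 - <<'E'
from h import *
print(r.observe()["wrist_force"],r.observe()["wrist_torque"])
for n in("side","wrist"): cv2.imwrite(f"pics/{n}11.png",r.read_camera(n)[:,:,::-1])
a=cv2.imread("pics/side11.png");cv2.imwrite("pics/side11z.png",cv2.resize(a[75:235,270:470],None,fx=3.7,fy=3.7,interpolation=cv2.INTER_CUBIC))
E
```

```text
clock: 14.85
position: [0.5764, -0.1977, 0.1552]
eef_rot: [-0.001, 0.768, 0.64, 0.001]
wrist_force: [0.4, 0.3, -5.3]
width: 0.0149
[ 0.36147418  0.34898286 -5.25628996] [-0.07358262  0.09836003 -0.03071462]
```

View pics/side11z.png

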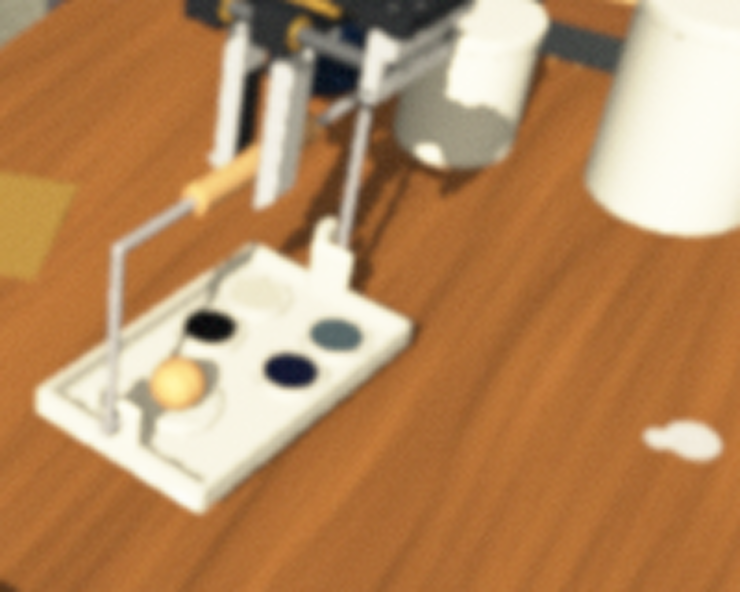

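View pics/wrist11.png

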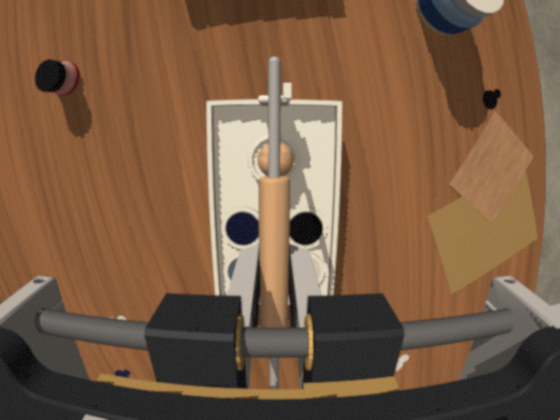

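```bash
python3 -m jog '[[-1,0,0,0.003,0,0,0],[-1,0,0,0.006,0,0,0],[-1,0,0,0.009,0,0,0],[-1,0,0,0.009,0,0,0],[-1,0,0,0.009,0,0,0],[-1,0,0,0.007,0,0,0],[-1,0,0,0.005,0,0,0],[-1,0,0,0.002,0,0,0],[-1,0,0.002,0,0,0,0],[-1,0,0.005,0,0,0,0],[-1,0.001,0.008,0,0,0,0.003],[-1,0.001,0.011,0,0,0,0.003],[-1,0.001,0.014,0,0,0,0.003],[-1,0.001,0.016,0,0,0,0.003],[-1,0.0015,0.018,0,0,0,0.004],[-1,0.0015,0.018,0,0,0,0.004],[-1,0.0015,0.018,0,0,0,0.004],[-1,0.0015,0.018,0,0,0,0.004],[-1,0.0015,0.018,0,0,0,0.004],[-1,0.0015,0.018,0,0,0,0.004]]'; python3 -m jog '[[-1,0.0015,0.018,0,0,0,0.004],[-1,0.0015,0.018,0,0,0,0.004],[-1,0.0015,0.018,0,0,0,0.004],[-1,0.0015,0.018,0,0,0,0.004],[-1,0.0015,0.018,0,0,0,0.004],[-1,0.0015,0.018,0,0,0,0.004],[-1,0.0015,0.016,0,0,0,0.004],[-1,0.0015,0.014,0,0,0,0.004],[-1,0.001,0.011,0,0,0,0.004],[-1,0.001,0.008,0,0,0,0.003],[-1,0.001,0.005,0,0,0,0.003],[-1,0,0.003,0,0,0,0],[-1,0,0,0,0,0,0],[-1,0,0,0,0,0,0]]'
python3 - <<'E'
from h import *
print(r.observe()["wrist_force"],r.observe()["wrist_torque"],toTarget(-.097))
for n in("side","wrist","top"): cv2.imwrite(f"pics/{n}12.png",r.read_camera(n)[:,:,::-1])
E
```

```text
clock: 17.45
position: [0.5897, -0.0326, 0.2054]
eef_rot: [-0.001, 0.757, 0.654, 0.001]
wrist_force: [0.1, 0.3, -4.5]
width: 0.0155
clock: 19.2
position: [0.6046, 0.1306, 0.2055]
eef_rot: [-0.001, 0.743, 0.669, 0.001]
wrist_force: [0.3, -0.5, -4.1]
width: 0.0147
[ 0.27943699 -0.49861924 -4.06025448] [-0.09870339  0.00569707  0.0086625 ] [-2.20409404e-03  2.79682249e-05  7.40913994e-03]
```

View pics/side12.png

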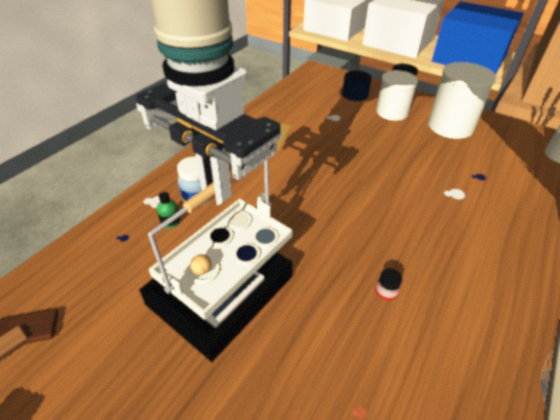

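View pics/wrist12.png

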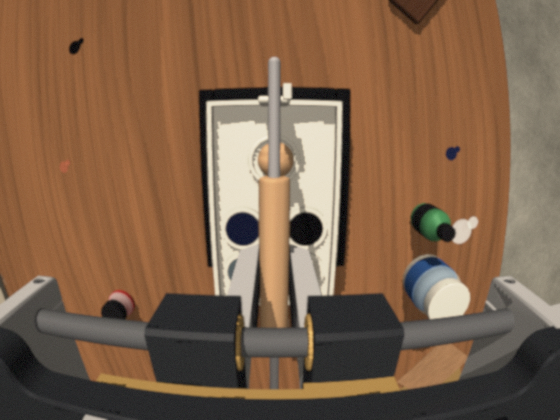

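View pics/top12.png

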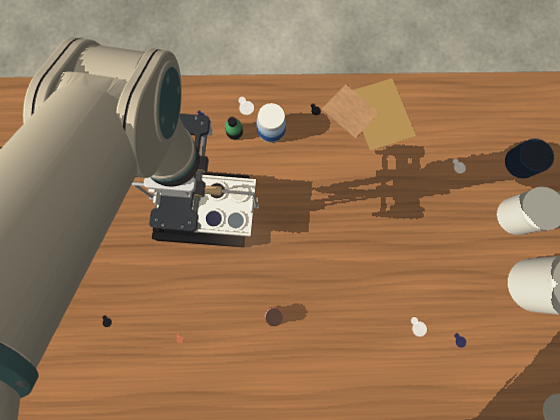

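```bash
python3 -m jog '[[-1,0,0.003,0,0,0,0.002],[-1,0,0.004,0,0,0,0.003],[-1,0,0.005,0,0,0,0.002],[-1,0,0.003,0,0,0,0],[-1,0,0.001,0,0,0,0],[-1,0,0,0,0,0,0],[-1,0,0,0,0,0,0],[-1,0,0,0,0,0,0],[-1,0,0,0,0,0,0]]'
python3 - <<'E'
from h import *
print(r.observe()["wrist_force"],abs(r.observe()["joint_vel"]).max())
for n in("side","wrist","top"): cv2.imwrite(f"pics/{n}13.png",r.read_camera(n)[:,:,::-1])
a=cv2.imread("pics/side13.png");cv2.imwrite("pics/side13z.png",cv2.resize(a[190:360,135:305],None,fx=3.5,fy=3.5,interpolation=cv2.INTER_CUBIC))
E
```

```text
clock: 20.48
position: [0.6046, 0.1471, 0.2055]
eef_rot: [-0.001, 0.741, 0.672, 0.001]
wrist_force: [0.0, 0.3, -5.7]
width: 0.0152
[ 0.0375935   0.28766336 -5.70554321] 0.0012984076513431028
```

View pics/side13z.png

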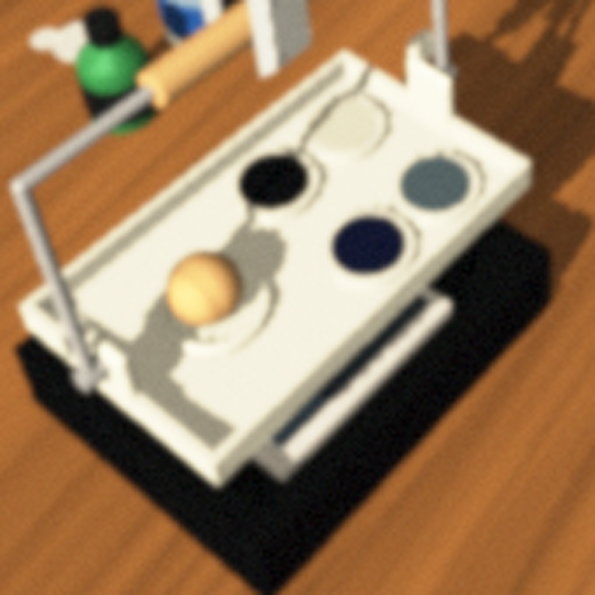

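View pics/wrist13.png

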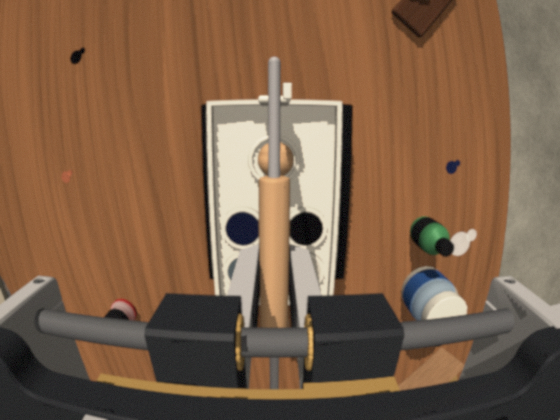

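Run:
```python
from h import *
Z=lambda x,y:zp((x,y),3.5,135,190)
P=[((.06,-.1,.016),(347,50)),((.06,.1,.016),(21,306)),((-.06,.1,.0),(218,488)),((-.06,-.1,.016),(532,164)),((-.06,-.1,0),(530,188)),((-.06,.1,.016),(217,462)),((0,.107,.145),(18,187)),((0,.05,.145),(152,90))]
K,R,t=cams("side")
ok,rv,tv=cv2.solvePnP(np.array([p[0] for p in P]),np.array([Z(*p[1]) for p in P]),K,None)
Rt=R.T@cv2.Rodrigues(rv)[0]; print("tray",(R.T@(tv.ravel()-t)).round(4),"euler zyx deg",Ro.from_matrix(Rt).as_euler("ZYX",degrees=True).round(2))
pp=cv2.projectPoints(np.array([p[0] for p in P]),rv,tv,K,None)[0].reshape(-1,2); print((pp-np.array([Z(*p[1]) for p in P])).round(1).tolist())
# box check from side and bystanders diffs
for b,nm in (((240,300,370,400),"pig"),):
    a0=cv2.imread("pics/side0.png");a1=cv2.imread("pics/side13.png")
    for n,(y0,y1,x0,x1) in {"pig":(262,302,370,408),"bottle":(190,228,152,172)}.items(): print(n,np.abs(a0[y0:y1,x0:x1].astype(int)-a1[y0:y1,x0:x1]).mean())
t0=cv2.imread("pics/top0.png").astype(int);t1=cv2.imread("pics/top13.png").astype(int)
for n,(y0,y1,x0,x1) in {"pig":(300,330,260,290),"bottle":(115,140,224,245),"sample":(100,142,255,290)}.items(): print(n,np.abs(t0[y0:y1,x0:x1]-t1[y0:y1,x0:x1]).mean())
```

```text
tray [0.6038 0.1468 0.0774] euler zyx deg [-5.9   0.38 -0.21]
[[-0.1, 0.5], [-0.0, -0.1], [0.3, -0.5], [-0.0, -0.3], [0.5, -0.8], [-1.1, 1.0], [0.8, -0.5], [-0.4, 0.5]]
pig 9.281359649122807
bottle 15.261842105263158
pig 6.872592592592593
bottle 1.2844444444444445
sample 1.0877551020408163
```

Run:
```python
from plant import r
print(r.hand_in()); print(r.observe()["clock"])
```

```text
the job is handed in; nothing more can be done
None
the job is handed in; nothing more can be done
```

The tray now hangs by its wooden grip over the middle of the shadow box, and I handed the job in at about 20.7 s.

- **Handle:** I swung it up with the fingers loosely around the bar until the force showed it had met its stop, about 3 to 4 N at most. The side images showed no movement of the tray while I did this. I then backed off, centred the fingers and gripped.
- **Final pose:** A fit to the side image puts the tray at (0.604, 0.147, 0.077), level within 0.4°. I measured the box centre at (0.604, 0.147), so the tray is about 32 mm clear above it. The yaw is within about 0.5° of the box.
- **Holding:** The wrist force was 4 to 6 N downwards, the weight of the tray alone, and the joints were at rest.
- **Ball and bystanders:** The ball was in its pocket in every picture I viewed. In the top image the sample jar and the bottle are unchanged from the start.

**Failed or disagreeing checks:**
- **Tilted approach:** My first attempt, with the tool tilted, ran into the joint limits in free air, so I used a vertical tool instead.
- **Carry distance:** The first carry ended 16 mm short, and I corrected it.
- **Tray height:** The tool position puts the tray's underside at 0.080 m and the image fit at 0.077 m, which is close to calibration accuracy.
- **Image differences:** Both pigment jar patches and the bottle's side-view patch differed somewhat from the start. I put this down to the arm's shadow and the scene behind, since the jar and bottle look to be in the same place.

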